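# Lock the microscope sledge with its pin

### The job

Slide the microscope's sledge along its track until the hole in its tongue lines up with the holes in the fork, then lock it there: push the long retaining pin through fork and tongue from the side facing away from the robot, fully home with its flange against the fork, and let go. Leave the short pin, the mug, the pen cup and the mouse where they are.

Things in the scene. Friction and masses are not known exactly. Their poses are not given: they have to be found in the camera images.
- lock_hole (a point): Centre of the outer mouth of the fork's hole, where the pin enters, 58 mm above the desk. x points level out of the hole, away from the robot (the pin goes in towards -x); z up; the sledge slides along y. 18 mm holes with 2 mm chamfers: outer cheek x = 0 to -10 mm, tongue -15 to -29, inner cheek -34 to -44. Nothing stands beyond the mouth for 110 mm within 55 mm sideways.
- track: Dark steel track, bolted down, place and yaw vary; axes as lock_hole, origin on the desk below x = -22 mm of lock_hole. Plate 12 mm high, x -65 to 65 mm, y 45 to -395 mm. On it, at the origin, stands the fixed aluminium fork: two upright cheeks 50 mm wide along y, 10 mm thick, 24 mm apart, tops 80 mm above the desk.
- sledge (a joint): Sledge position in m: 0 = the hole of its steel tongue (18 mm hole, chamfered; tongue 14 mm thick, 44 mm wide) is in line with the fork's holes; positive = that far towards -y of lock_hole. Stops at -0.02 and 0.11 (0 is not at a stop); starts at 0.04 to 0.10. About 4 N of friction; stays where it is left. The tapered pin can draw it 2 mm into line.
- sledge_grip (a point): Middle of the black grip block by which the sledge is moved, 55 mm above the desk: block 24 mm along lock_hole's x, 36 mm along its y, 30 to 74 mm above the desk. With the sledge at 0 it is at x = -22, y = -85 mm of lock_hole. The white deck round it is 110 mm wide, its top 30 mm above the desk.
- pillar (a point): Foot of the microscope's steel pillar (32 mm thick, up to 280 mm above the desk), on the sledge's deck, 30 mm above the desk, 105 mm from sledge_grip towards -y. Round foot 56 mm across, 20 mm high; focus block 165 to 235 mm above the desk, 22 mm towards the grip block from the pillar's axis. A gripper taking the grip block fits best across x, its narrow side to the pillar.
- long_pin_grip (a point): Long retaining pin, 126 mm, 0.12 to 0.24 kg: the middle of its black handle (45 mm long, 24 x 24 mm, flat sides +-y), on the pin's axis. Its -x points to the tip: handle to -22.5 mm, steel flange 6 mm thick, 30 mm wide, then round shank 14 mm across, 75 mm long, last 12 mm tapering to 7 mm. Starts level, axis 34 mm above the desk. Fully home: x = 28.5 mm of lock_hole, y = z = 0.
- long_pin_tip (a point): End of the long pin's shank, on its axis, 103.5 mm from long_pin_grip. It starts pointing roughly to the robot, yawed -0.7 to 1.1 rad from that. Fully home it is at x = -75 mm of lock_hole.
- rest_a: Grey rest fixed to the desk, holding the long pin; origin on the desk below the handle's middle, axes as the pin's. Base plate 50 mm wide (y), 6 mm high, x 25 to -75 mm; an 8 mm wide rib under the handle; at x = -45 mm a saddle with an 18 mm slot for the shank, top 37 mm above the desk. Lift the pin straight up.
- short_pin_grip (a point): Middle of the handle of the short pin: alike, lying in a second rest of the same kind, but its shank is only 35 mm long (86 mm in all). Not to be used. Which of the two places holds which pin varies.
- mug: White mug, 85 mm high, 76 mm across, handle to one side; origin at the middle of its underside. Stands beside the far side of the track, 100 to 125 mm out from the mouth and 150 to 180 mm to its -y side.
- pen_cup: Dark steel pen cup, 110 mm high, 68 mm across; origin at the middle of its underside.
- mouse: Black computer mouse 100 x 60 x 33 mm; origin at the middle of its underside, long along x.

How it is judged:
On the way, in this order (a step that is already met when the one before it is completed fails the run):
1. the sledge's hole stands in line with the fork's holes (within 5 mm) (value of joint sledge between -0.005 and 0.005 m), for 0.2 s.
2. the long pin's tip has passed through the fork's outer cheek and the tongue, in the holes (x of long_pin_tip in the frame of lock_hole below -0.03 m and y of long_pin_tip in the frame of lock_hole between -0.008 and 0.008 m and z of long_pin_tip in the frame of lock_hole between -0.008 and 0.008 m), for 0.1 s.
At the end, for the whole second after the job is handed in: Sledge within 5 mm of 0; long pin through both cheeks and the tongue, flange within 5 mm of the outer cheek, handle middle within 6 mm and tip within 8 mm of the holes' axis; short pin within 25 mm of where it lay; released and staying so (all of step 1 and x of long_pin_grip in the frame of lock_hole between 0.022 and 0.0335 m and x of long_pin_tip in the frame of lock_hole below -0.068 m and y of long_pin_grip in the frame of lock_hole between -0.006 and 0.006 m and z of long_pin_grip in the frame of lock_hole between -0.006 and 0.006 m and y of long_pin_tip in the frame of lock_hole between -0.008 and 0.008 m and z of long_pin_tip in the frame of lock_hole between -0.008 and 0.008 m and distance of short_pin_grip from where it was at the start of the episode below 0.025 m); the robot touches nothing.
It fails at once if the short pin is taken or knocked away (over 25 mm) (distance of short_pin_grip from where it was at the start of the episode above 0.025 m).
It fails at once if the mug, pen cup or mouse is moved more than 30 mm or tipped over (distance of any of mug, pen_cup, mouse from where it was at the start of the episode above 0.03 m or angle between any of mug, pen_cup, mouse's own z axis and vertical above 0.5 rad).
It also fails if it takes over 72 s, if anything falls off the work surface, if the arm or the gripper's body presses on something with over 40 N, if the wrist force passes 120 N, or if a joint passes its speed limit or range.

### The arm

A 6-joint arm with a two-finger parallel gripper is mounted at the origin on the work surface. World frame = base frame: x ahead of the robot, y to its left, z up, the work surface at z = 0. Lengths are in m, angles in rad, forces in N, time in s.
With the tool pointing down it reaches from about 0.425 to 1.125 m from the base axis. Payload 14.9 kg.
Tool frame: the origin (TCP) lies on the centre line of the jaws, within the pads' length; the fingertips stand 19 mm ahead of it and the grasp point (between the pads) is the TCP (ctrl.finger_overhang is the distance from the TCP to the fingertips, in m); z points along the fingers, y is the line along which they close (so a half turn about z gives the same grasp; the last joint's range is limited). The gripper opens to 91 mm and grips with 3 to 60 N. Pads are 32 mm wide; open, the fingers measure 118 mm over their backs; the gripper's body (76 mm by 178 mm) begins 60 mm behind the grasp point.
Start: joints at [1.168, 0.379, 1.734, -0, 1.028, -0.033], TCP at [0.253, 0.653, 0.206] pointing down, gripper open.
Joint ranges: [-2.77, 2.77], [-0.74, 2.19], [0, 2.66], [-1.06, 4.2], [0.31, 2.87], [-3.08, 3.08]. Speed limits (rad/s): [1.89, 1.89, 2.39, 3.14, 3.14, 3.14].

### API

Orientations are given as a rotation vector (axis times angle).
In Python, from rig import ctrl, optics gives the robot as it stands.
- The arm moves only by the tool carry_out, never from a script. Its argument "rows" is a list of rows, each a list of 2 entries, a list of its own where there are three numbers: the shift along the tool's x, y, z in mm, then the turn about the tool's z in degrees. A call has 1 to 5 rows; each row is the pose to reach, as a shift and turn from the pose commanded when the call began, along the tool's axes at that moment; what a row does not reach only later rows make up. A row lasts 1/8 s, in which the tool goes at most 62.5 mm and 10.7 degrees, less where a joint would pass 70% of its speed; a pose out of reach is approached as far as the arm can. A call with a gripper value outside its range is refused whole. "grip" is the closure, from 0 (fully open) to 1 (shut), set as the call begins (left out, the last holds). The fingers move at their own pace and stop on an object; the grip force is fixed at half the most. Time passes only in rows, so rows that repeat a pose let the fingers close. It gives the time, the measured TCP pose, the force, the opening and the grip force at its end, in the units of the state.
- ctrl.get_obs(): the state, without advancing time (a new reading comes with each control period).
- optics.capture(name): name is "scene" or "top" or "wrist"; returns a dict with "color" (384x512x3 uint8, red, green, blue), "mtx" (3x3 intrinsics, pixels), "pose" (4x4, takes a point from camera to world coordinates). Camera axes: x right, y up, looking along -z (the intrinsics and any distortion apply to the point x, -y, -z); pixel columns grow to the right and rows downward; lengths in m; the calibration is good to about 2 mm. A picture is of the moment at which its call begins. There is no depth.
- ctrl.sign_off(): hands the job in; it is judged then, once.
Trained networks look in the newest picture that a camera, given by its name, has taken for a name from the list of things; names that differ only in an ending like _2 or _b are one class to them, and where a whole thing is asked for, a point or a joint stands for the part that bears it (a point fixed in the world has none). Each returns a list of dicts, best first, with "conf" (0 to 1); they miss things now and then, are a little off and sometimes report something else, mostly with a low value. They report only what shows in the picture. A call takes as long as a camera call.
- optics.look_for(camera, target): "pixel" ([column, row] in pixels, amid what is visible of it).
- optics.regions_of(camera, target): "pixels" (384x512 bool, what is visible of it) and "pixel" ([column, row] in pixels, amid what is visible of it).
The state is a dict: "time_s": time; "joint_positions": joint angles; "dq": joint speeds; "joint_efforts": joint torques, N m; "tcp_pos": TCP position; "tcp_rot": TCP orientation; "wrist_force": force on the tool from outside, world axes, zero at the start; "ft_torque": the same for the moment, N m; "width": finger opening in m; "grip_force": force on a finger pad.
Only numpy, scipy, OpenCV 4.12 (cv2) and the standard library are available. Lean on these libraries where they do the work, as an engineer would, in place of code of your own. Each camera call takes 0.05 s, during which the arm holds its last target. There are 200 camera calls.

## Working session

There is one attempt and no reset: what is moved stays moved. The work goes in short steps, Python scripts to look and compute and a tool call to move; the robot and the scene stay as the last step left them, time stands still between calls to the robot, and variables do not carry over. Pictures are saved under pics/ and viewed, at most 12 in all, crops included, and the job is handed in when it is done.

Besides the shell and the picture viewer there is one more tool, called after "Emit:" as a command line: name --argument value ..., lists and objects as JSON in quotes. carry_out: Moves the arm, as the interface text tells. Its arguments: {"type":"object","properties":{"rows":{"type":"array"},"grip":{"type":"number"}},"required":["rows"]}

```bash
mkdir -p pics; ls
cat > h.py <<'E'
import numpy as np, cv2
from scipy.spatial.transform import Rotation as R
from rig import ctrl, optics
def ray(c,px):
    K=c['mtx'];P=c['pose']
    d=np.linalg.inv(K)@np.array([px[0],px[1],1.]);d=np.array([d[0],-d[1],-d[2]])
    return P[:3,3],P[:3,:3]@d
def at_z(c,px,z):
    o,d=ray(c,px);return o+d*(z-o[2])/d[2]
def proj(c,p):
    P=c['pose'];q=P[:3,:3].T@(np.asarray(p)-P[:3,3]);q=np.array([q[0],-q[1],-q[2]]);u=c['mtx']@q;return u[:2]/u[2]
def save(c,n):cv2.imwrite('pics/'+n+'.png',c['color'][:,:,::-1])
E
python3 - <<'E'
from h import *
np.set_printoptions(precision=4,suppress=True)
o=ctrl.get_obs();print(o['time_s'],o['tcp_pos'],o['tcp_rot'],o['width'])
ims=[]
for cam in('top','scene'):
    c=optics.capture(cam);ims.append(c['color']);print(cam,c['pose'][:3,3],c['mtx'][0])
    for t,z in(('lock_hole',.058),('sledge_grip',.074),('pillar',.28),('long_pin_grip',.034),('long_pin_tip',.034),('short_pin_grip',.034),('mug',.085),('pen_cup',.11),('mouse',.033),('track',.012)):
        for r in optics.look_for(cam,t)[:2]:print(t,r['conf'],r['pixel'],at_z(c,r['pixel'],z))
for i,n in zip(ims,('top','scene')):cv2.imwrite(f'pics/{n}0.png',cv2.resize(i[:,:,::-1],(800,600)))
E
```

```text
pics
0.0 [0.2528 0.6523 0.2054] [-0.5775 -3.0878  0.0017] 0.09092099795260443
top [0.3903 0.0605 1.1665] [397.3701   0.     254.8285]
sledge_grip 0.72 [402.1, 202.1] [ 0.5213 -0.3757  0.074 ]
pillar 0.65 [408.9, 199.4] [ 0.5024 -0.3095  0.28  ]
long_pin_grip 0.56 [195.5, 175.9] [0.6179 0.2041 0.034 ]
long_pin_tip 0.6 [199.5, 176.6] [0.6155 0.1926 0.034 ]
short_pin_grip 0.62 [135.1, 214.6] [0.51   0.3763 0.034 ]
mug 0.61 [357.0, 157.9] [ 0.6479 -0.254   0.085 ]
pen_cup 0.66 [210.3, 248.1] [0.4081 0.1571 0.11  ]
mouse 0.98 [150.4, 166.7] [0.6484 0.3343 0.033 ]
track 0.81 [378.6, 202.6] [ 0.529  -0.3306  0.012 ]
scene [ 0.8126 -0.373   0.8255] [383.7207   0.     255.5859]
lock_hole 0.56 [134.6, 320.9] [ 0.51   -0.3399  0.058 ]
lock_hole 0.29 [315.2, 170.4] [0.6187 0.1818 0.058 ]
sledge_grip 0.8 [114.1, 331.7] [ 0.4987 -0.3772  0.074 ]
pillar 0.76 [113.7, 329.9] [ 0.5825 -0.3746  0.28  ]
long_pin_grip 0.66 [314.9, 172.4] [0.6152 0.1932 0.034 ]
long_pin_tip 0.9 [315.4, 171.8] [0.6153 0.1956 0.034 ]
short_pin_grip 0.62 [310.0, 114.3] [0.5022 0.3628 0.034 ]
short_pin_grip 0.42 [110.8, 331.1] [ 0.4757 -0.3803  0.034 ]
mug 0.59 [218.7, 328.1] [ 0.6595 -0.2612  0.085 ]
pen_cup 0.79 [241.2, 134.2] [0.4268 0.1361 0.11  ]
mouse 0.82 [350.5, 150.7] [0.6572 0.3103 0.033 ]
track 0.63 [134.7, 323.2] [ 0.4953 -0.3412  0.012 ]
```

View pics/top0.png

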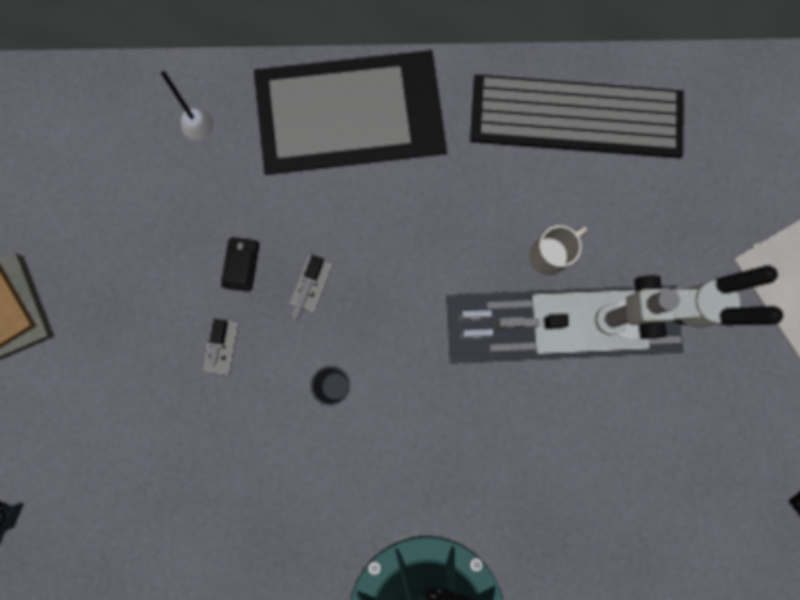

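View pics/scene0.png

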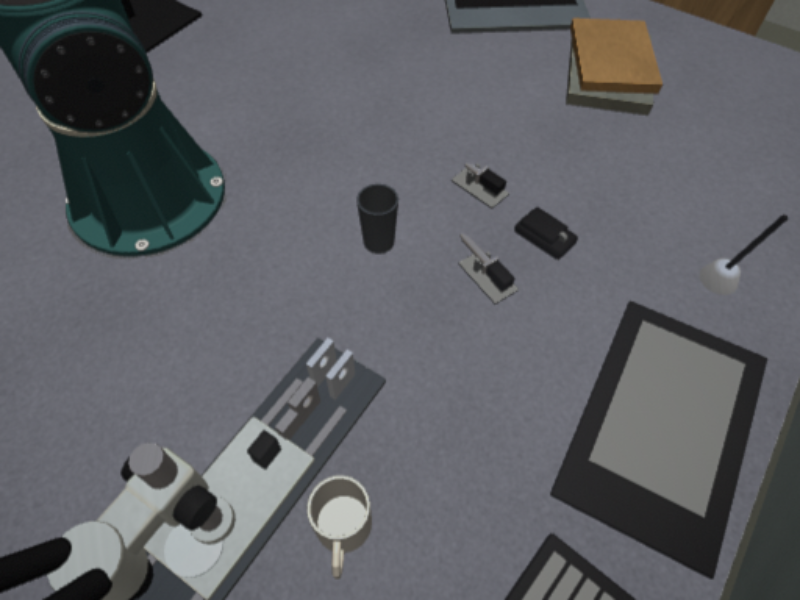

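The top view shows the fork cheeks at about (477,314) and (478,334), the grip block at (557,321), the long pin's handle at (315,267) with its tip at (295,317), and the short pin at (218,331), all in 800x600 pixels. The mug stands at (557,248), on the far side of the track.

```bash
cat >> h.py <<'E'
def plan(target,yaw_y):
    """shift in mm in tool axes and turn deg so that TCP at target, tool y along world yaw yaw_y (mod pi)"""
    o=ctrl.get_obs();M=R.from_rotvec(o['tcp_rot']).as_matrix()
    s=M.T@(np.asarray(target)-o['tcp_pos'])*1000
    d=np.array([np.cos(yaw_y),np.sin(yaw_y),0]);t=M.T@d
    a=np.degrees(np.arctan2(-t[0],t[1]));a=(a+90)%180-90
    return s.round(1),round(a,1)
E
python3 - <<'E'
from h import *
np.set_printoptions(precision=4,suppress=True)
c=optics.capture('top');s=1/1.5625
def p(x,y,z):return at_z(c,(x*s,y*s),z)
print('cheeks',p(477,314,.08),p(478,334,.08))
print('corners',p(447,295,.012),p(451,362,.012),p(683,353,.012))
print('grip',p(557,321,.074)); h=p(315,267,.046);t=p(295,317,.034)
print('pin',h,t,np.arctan2(*(h-t)[1::-1]),np.linalg.norm((h-t)[:2]))
print(R.from_rotvec(ctrl.get_obs()['tcp_rot']).as_matrix())
print(plan([.6,.2,.25],1.2))
w=optics.capture('wrist');o=ctrl.get_obs();M=R.from_rotvec(o['tcp_rot']).as_matrix()
print('wristcam in tool',M.T@(w['pose'][:3,3]-o['tcp_pos']),'\n',M.T@w['pose'][:3,:3],w['mtx'])
E
```

```text
cheeks [ 0.5307 -0.1039  0.08  ] [ 0.4951 -0.104   0.08  ]
corners [ 0.5771 -0.0591  0.012 ] [ 0.4507 -0.0616  0.012 ] [ 0.4557 -0.4983  0.012 ]
grip [ 0.5152 -0.2471  0.074 ]
pin [0.6297 0.185  0.046 ] [0.5397 0.2238 0.034 ] -0.4072574998468116 0.09802210351845464
[[-0.9324  0.3615 -0.    ]
 [ 0.3615  0.9324  0.    ]
 [ 0.      0.     -1.    ]]
(array([-487.2, -296.7,  -44. ]), np.float64(0.1))
wristcam in tool [ 0.0807 -0.0003 -0.1796] 
 [[-0.      0.9588  0.284 ]
 [ 1.     -0.0002  0.0008]
 [ 0.0008  0.284  -0.9588]] [[264.7574   0.     259.2788]
 [  0.     264.7574 192.5057]
 [  0.       0.       1.    ]]
```

Emit:
carry_out --rows '[[[-487, -297, -44], 0], [[-487, -297, -44], 0], [[-487, -297, -44], 0], [[-487, -297, -44], 0], [[-487, -297, -44], 0]]'

```text
time_s: 1.82
tcp_pos: [0.4434, 0.4036, 0.2305]
tcp_rot: [0.577, 3.088, 0.001]
wrist_force: [1.2, 0.9, -0.9]
width: 0.0912
grip_force: 0.0
```

```bash
python3 -c "
from h import *
print(ctrl.get_obs()['time_s'],ctrl.get_obs()['tcp_pos'],plan([.6,.2,.25],1.2))"
```

```text
1.825 [0.44340687 0.40363189 0.23045816] (array([-219.6, -133.3,  -19.5]), np.float64(0.1))
```

Emit:
carry_out --rows '[[[-220, -133, -20], 0], [[-220, -133, -20], 0], [[-220, -133, -20], 0], [[-220, -133, -20], 0], [[-220, -133, -20], 0]]'

```text
time_s: 2.45
tcp_pos: [0.6015, 0.199, 0.2505]
tcp_rot: [0.583, 3.086, 0.0]
wrist_force: [-0.7, 0.5, 0.6]
width: 0.0912
grip_force: 0.0
```

Run:
```python
from h import *
np.set_printoptions(precision=4,suppress=True)
c=optics.capture('wrist')
cv2.imwrite('pics/w1.png',cv2.resize(c['color'][:,:,::-1],(800,600)))
for t,z in(('long_pin_grip',.046),('long_pin_tip',.034),('rest_a',.006)):
    for r in optics.look_for('wrist',t)[:2]:print(t,r['conf'],r['pixel'],at_z(c,r['pixel'],z))
np.savez('w1.npz',**c)
print(plan([.515,-.2,.25],0.012),ctrl.get_obs()['tcp_pos'])
```

```text
long_pin_grip 0.83 [259.9, 170.8] [0.6014 0.1994 0.046 ]
rest_a 0.57 [254.6, 162.3] [0.5931 0.1936 0.006 ]
(array([ -67.2, -405.6,   -0.2]), np.float64(68.1)) [0.5988 0.2025 0.2498]
```

View pics/w1.png

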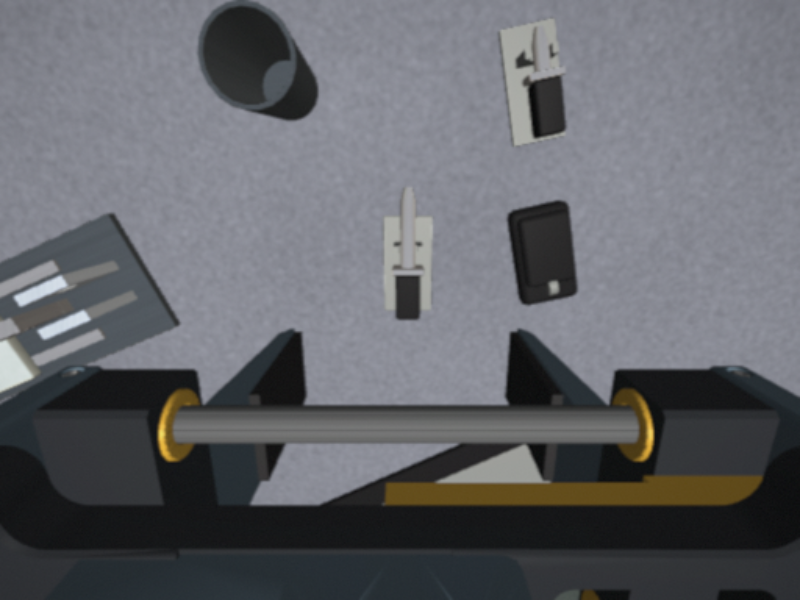

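The wrist view shows the long pin's handle at about (407,297) and its tip at (408,187), nearly in line with the tool. Next I go to the sledge.

Emit:
carry_out --rows '[[[-67, -406, 0], 68], [[-67, -406, 0], 68], [[-67, -406, 0], 68], [[-67, -406, 0], 68], [[-67, -406, 0], 68]]'

```text
time_s: 3.28
tcp_pos: [0.5347, -0.1044, 0.2502]
tcp_rot: [1.915, 2.49, 0.0]
wrist_force: [1.3, -0.1, -0.4]
width: 0.0915
grip_force: 0.0
```

Run:
```python
from h import *
np.set_printoptions(precision=4,suppress=True)
c=dict(np.load('w1.npz'));s=1/1.5625
h=at_z(c,(407*s,297*s),.046);t=at_z(c,(408*s,187*s),.034);d=h-t
print('pin',h,t,np.arctan2(d[1],d[0]),np.linalg.norm(d[:2]))
print(plan([.515,-.2,.25],0.012),ctrl.get_obs()['tcp_pos'])
```

```text
pin [0.6293 0.1895 0.046 ] [0.5344 0.2275 0.034 ] -0.381439153504662 0.10221045971246451
(array([-87.3, -43.5,   0.2]), np.float64(14.2)) [ 0.5347 -0.1044  0.2502]
```

Emit:
carry_out --rows '[[[-87, -43, 0], 14], [[-87, -43, 0], 14], [[-87, -43, 0], 14]]'

```text
time_s: 3.65
tcp_pos: [0.5162, -0.1998, 0.25]
tcp_rot: [-2.202, -2.241, 0.0]
wrist_force: [-1.1, 0.2, 0.2]
width: 0.0913
grip_force: 0.0
```

Run:
```python
from h import *
np.set_printoptions(precision=4,suppress=True)
c=optics.capture('wrist')
cv2.imwrite('pics/w2.png',cv2.resize(c['color'][:,:,::-1],(800,600)))
for t,z in(('lock_hole',.058),('sledge_grip',.074),('track',.012)):
    for r in optics.look_for('wrist',t)[:2]:print(t,r['conf'],r['pixel'],at_z(c,r['pixel'],z))
np.savez('w2.npz',**c)
```

```text
lock_hole 0.79 [260.2, 172.4] [ 0.5172 -0.1997  0.058 ]
sledge_grip 0.75 [261.5, 221.7] [ 0.5203 -0.2691  0.074 ]
track 0.59 [258.4, 171.0] [ 0.5146 -0.2074  0.012 ]
track 0.16 [259.3, 220.2] [ 0.5175 -0.2925  0.012 ]
```

View pics/w2.png

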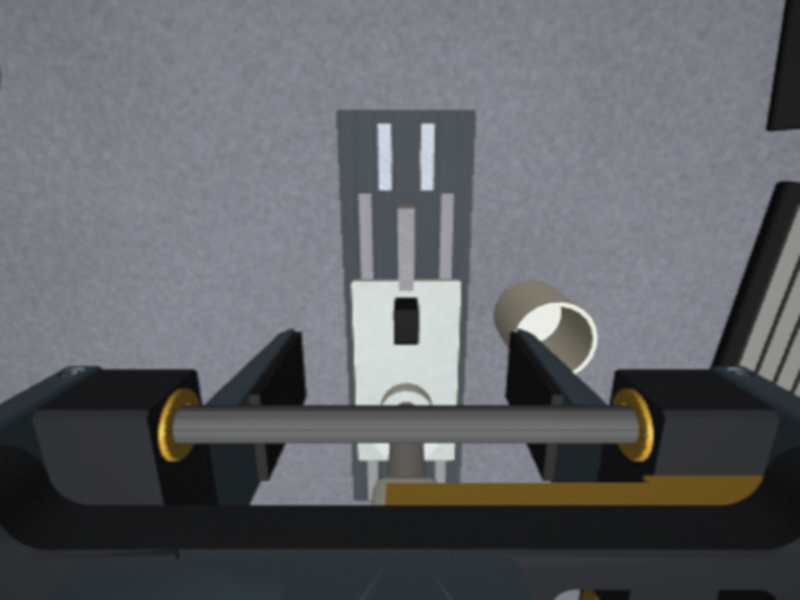

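Run:
```python
from h import *
np.set_printoptions(precision=4,suppress=True)
c=dict(np.load('w2.npz'));im=c['color'];g=im.max(2)
# bright cheek tops
m=((g>165)).astype(np.uint8);m[:70]=0;m[128:]=0;m[:,:225]=0;m[:,290:]=0
n,l,st,ce=cv2.connectedComponentsWithStats(m)
for i in range(1,n):
    if st[i,4]>60:
        ys,xs=np.where(l==i);r=cv2.minAreaRect(np.c_[xs,ys].astype(np.float32))
        a=np.array([xs[ys<ys.min()+6].mean(),ys.min()-.5]);b=np.array([xs[ys>ys.max()-6].mean(),ys.max()+.5])
        A=at_z(c,a,.08);B=at_z(c,b,.08);print(st[i],A,B,(A+B)/2,'yaw',np.arctan2(-(A-B)[0],(A-B)[1]))
for y in range(184,226):print(y,im[y,258:262].mean().round(),end='; ')
print();print(im[205,246:276].mean(1).round())
for x,y in((337,111),(475,111)):print(at_z(c,(x/1.5625,y/1.5625),.012))
```

```text
[242  79   9  43 359] [ 0.4969 -0.0783  0.08  ] [ 0.4979 -0.1291  0.08  ] [ 0.4974 -0.1037  0.08  ] yaw 0.019323317236267873
[269  79   9  43 357] [ 0.5311 -0.0777  0.08  ] [ 0.5318 -0.1285  0.08  ] [ 0.5314 -0.1031  0.08  ] yaw 0.013530139399592482
184 158.0; 185 167.0; 186 198.0; 187 214.0; 188 218.0; 189 202.0; 190 118.0; 191 35.0; 192 14.0; 193 15.0; 194 16.0; 195 17.0; 196 17.0; 197 22.0; 198 30.0; 199 38.0; 200 41.0; 201 41.0; 202 41.0; 203 41.0; 204 40.0; 205 41.0; 206 40.0; 207 40.0; 208 40.0; 209 40.0; 210 40.0; 211 39.0; 212 40.0; 213 39.0; 214 39.0; 215 39.0; 216 39.0; 217 38.0; 218 36.0; 219 36.0; 220 110.0; 221 203.0; 222 221.0; 223 220.0; 224 219.0; 225 218.0; 
[219. 218. 218. 219. 214. 181.  95.  37.  40.  41.  42.  41.  41.  40.
  42.  40.  41.  41.  42.  39.  37.  67. 143. 207. 219. 218. 217. 216.
 216. 214.]
[ 0.4503 -0.0611  0.012 ]
[ 0.5782 -0.0588  0.012 ]
```

```bash
cat >> h.py <<'E'
YAW=.016; EX=np.array([np.cos(YAW),np.sin(YAW),0]); EY=np.array([-np.sin(YAW),np.cos(YAW),0])
LH=np.array([.5144,-.1034,.058])+.022*EX
def lock(p): d=np.asarray(p)-LH; return np.array([d@EX,d@EY,d[2]])
def world(x,y,z): return LH+x*EX+y*EY+np.array([0,0,z])
E
python3 - <<'E'
from h import *
np.set_printoptions(precision=4,suppress=True)
c=dict(np.load('w2.npz'))
a=at_z(c,(259.9,198.2),.074);b=at_z(c,(259.9,220.2),.074);g=(a+b)/2
print(a,b,g,lock(g)*1e3,'sledge',-.085-lock(g)[1])
t=g.copy();t[2]=.055;print(plan(t,YAW))
E
```

```text
[ 0.5173 -0.2334  0.074 ] [ 0.5179 -0.2668  0.074 ] [ 0.5176 -0.2501  0.074 ] [ -21.1104 -146.7212   16.    ] sledge 0.06172120939311472
(array([-52.3,  -0.2, 195. ]), np.float64(0.3))
```

Emit:
carry_out --rows '[[[-52, 0, 50], 0], [[-52, 0, 110], 0], [[-52, 0, 165], 0], [[-52, 0, 193], 0], [[-52, 0, 193], 0]]'

```text
time_s: 4.47
tcp_pos: [0.5167, -0.2496, 0.0553]
tcp_rot: [-2.195, -2.242, 0.002]
wrist_force: [-0.2, 0.1, 0.6]
width: 0.0912
grip_force: 0.0
```

Emit:
carry_out --rows '[[[0, 0, 0], 0], [[0, 0, 0], 0], [[0, 0, 0], 0], [[0, 0, 0], 0]]' --grip 1

```text
time_s: 4.97
tcp_pos: [0.5179, -0.2515, 0.0577]
tcp_rot: [2.199, 2.242, 0.0]
wrist_force: [-1.1, -0.2, -0.6]
width: 0.0542
grip_force: 0.0
```

Emit:
carry_out --rows '[[[0, 0, 0], 0], [[0, 0, 0], 0], [[0, 0, 0], 0], [[0, 0, 0], 0], [[0, 0, 0], 0]]'

```text
time_s: 5.6
tcp_pos: [0.5176, -0.2513, 0.057]
tcp_rot: [-2.2, -2.243, 0.0]
wrist_force: [-0.3, -0.7, -0.3]
width: 0.0239
grip_force: 30.0
```

Emit:
carry_out --rows '[[[15, 0, 0], 0], [[30, 0, 0], 0], [[45, 0, 0], 0], [[56, 0, 0], 0], [[62, 0, 0], 0]]'

```text
time_s: 6.22
tcp_pos: [0.5164, -0.189, 0.0571]
tcp_rot: [2.199, 2.243, -0.0]
wrist_force: [-0.4, -4.7, -2.6]
width: 0.0235
grip_force: 30.0
```

Emit:
carry_out --rows '[[[0, 0, 0], 0], [[0, 0, 0], 0]]'

```text
time_s: 6.48
tcp_pos: [0.5164, -0.1892, 0.0571]
tcp_rot: [-2.2, -2.242, -0.0]
wrist_force: [1.1, 3.9, -0.6]
width: 0.0236
grip_force: 30.0
```

Run:
```python
from h import *
np.set_printoptions(precision=4,suppress=True)
c=optics.capture('wrist');np.savez('w3.npz',**c)
cv2.imwrite('pics/w3.png',cv2.resize(c['color'][:256,130:390,::-1],None,fx=2.3,fy=2.3,interpolation=cv2.INTER_CUBIC))
o=ctrl.get_obs();print(o['tcp_pos'],o['wrist_force'],lock(o['tcp_pos']))
```

```text
[ 0.5164 -0.1893  0.057 ] [ 0.2996  4.0547 -0.7734] [-0.0214 -0.0859 -0.001 ]
```

View pics/w3.png

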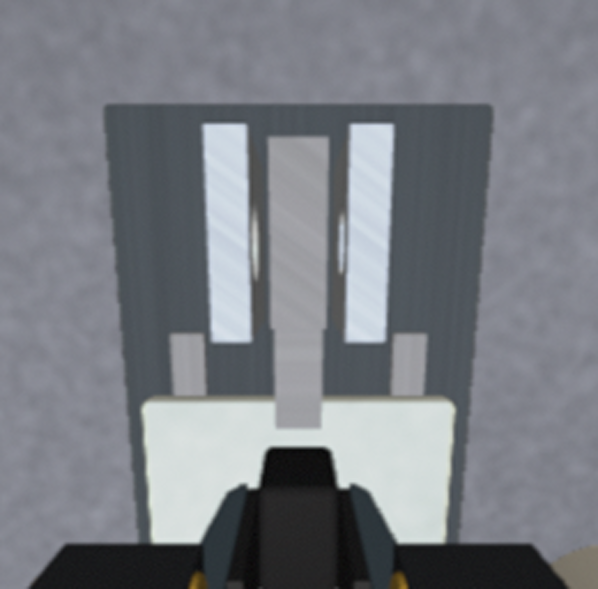

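The tongue's top spans rows 136–328 and the cheeks rows 124–343. Their centres are under 0.5 mm apart, so the sledge is in line. I release it and go up.

Emit:
carry_out --rows '[[[0, 0, 0], 0], [[0, 0, 0], 0], [[0, 0, 0], 0], [[0, 0, -25], 0], [[0, 0, -60], 0]]' --grip 0

```text
time_s: 7.15
tcp_pos: [0.5158, -0.1892, 0.1171]
tcp_rot: [-2.199, -2.241, 0.001]
wrist_force: [1.3, 0.2, 0.1]
width: 0.0708
grip_force: 0.0
```

Run:
```python
from h import *
print(plan([.628,.189,.25],np.pi/2-.381),plan([.516,-.189,.25],YAW))
```

```text
(array([ 376. ,  119.2, -132.9]), np.float64(-67.1)) (array([   0.2,   -0. , -132.9]), np.float64(0.2))
```

Emit:
carry_out --rows '[[[0, 0, -60], 0], [[60, 10, -85], -10], [[376, 119, -100], -67], [[376, 119, -100], -67], [[376, 119, -100], -67]]'

```text
time_s: 7.78
tcp_pos: [0.5826, 0.0481, 0.2103]
tcp_rot: [1.236, 2.888, 0.0]
wrist_force: [0.8, -0.2, 0.5]
width: 0.0909
grip_force: 0.0
```

Run:
```python
from h import *
print(plan([.628,.189,.2],np.pi/2-.381))
```

```text
(array([ 70.6, 130.1,  10.3]), np.float64(-24.5))
```

Emit:
carry_out --rows '[[[71, 130, 10], -24.5], [[71, 130, 10], -24.5], [[71, 130, 10], -24.5], [[71, 130, 10], -24.5]]'

```text
time_s: 8.28
tcp_pos: [0.628, 0.1877, 0.1995]
tcp_rot: [-0.603, -3.083, 0.001]
wrist_force: [-0.3, 0.4, 0.3]
width: 0.0912
grip_force: 0.0
```

Run:
```python
from h import *
c=optics.capture('wrist');np.savez('w4.npz',**c)
print(optics.look_for('wrist','long_pin_grip')[:2],proj(c,[.628,.189,.046]))
cv2.imwrite('pics/w4.png',cv2.resize(c['color'][:256,130:390,::-1],None,fx=2.3,fy=2.3,interpolation=cv2.INTER_CUBIC))
```

```text
[{'pixel': [262.4, 157.3], 'conf': 0.91}] [260.66349123 178.88112764]
```

View pics/w4.png

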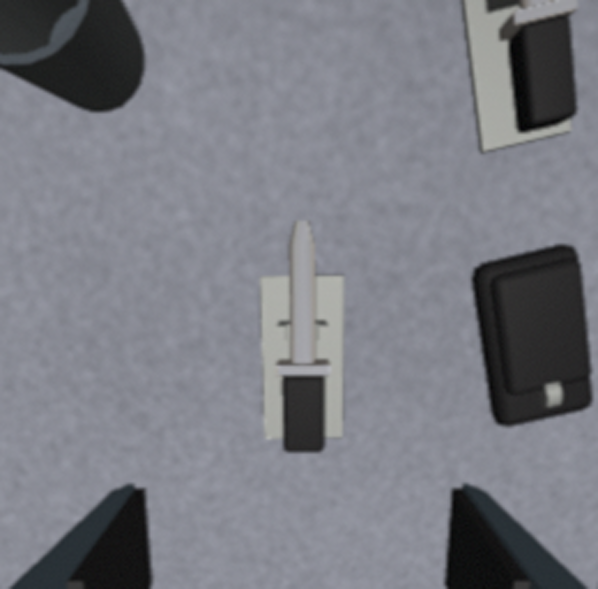

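Run:
```python
from h import *
c=dict(np.load('w4.npz'))
f=lambda x,y,z:at_z(c,(130+x/2.3,y/2.3),z)
a=f(303.5,451,.046);b=f(304.5,377,.046);t=f(302,220,.034);h=(a+b)/2;d=h-t
print(a,b,h,t,np.linalg.norm((a-b)[:2]),np.linalg.norm(d[:2]),y:=np.arctan2(d[1],d[0]))
h[2]=.036;print(plan(h,y+np.pi/2))
```

```text
[0.65021608 0.18183616 0.046     ] [0.61071218 0.1983745  0.046     ] [0.63046413 0.19010533 0.046     ] [0.53381285 0.22805818 0.034     ] 0.04282609935718362 0.10383587539916667 -0.3741786130962703
(array([ -1. ,   5. , 163.7]), np.float64(-0.9))
```

Emit:
carry_out --rows '[[[-1, 3, 60], -0.9], [[-1, 3, 110], -0.9], [[-1, 3, 150], -0.9], [[-1, 3, 163.5], -0.9], [[-1, 3, 163.5], -0.9]]'

```text
time_s: 9.0
tcp_pos: [0.6302, 0.1885, 0.0366]
tcp_rot: [-0.582, -3.087, 0.0]
wrist_force: [-0.3, 0.0, 0.2]
width: 0.0912
grip_force: 0.0
```

Emit:
carry_out --rows '[[[0, 0, 0], 0], [[0, 0, 0], 0], [[0, 0, 0], 0], [[0, 0, 0], 0], [[0, 0, 0], 0]]' --grip 1

```text
time_s: 9.62
tcp_pos: [0.6302, 0.1894, 0.0364]
tcp_rot: [0.58, 3.087, 0.0]
wrist_force: [-0.9, -0.6, -0.0]
width: 0.0439
grip_force: 0.0
```

Emit:
carry_out --rows '[[[0, 0, 0], 0], [[0, 0, 0], 0], [[0, 0, 0], 0], [[0, 0, 0], 0]]'

```text
time_s: 10.12
tcp_pos: [0.6301, 0.1894, 0.0363]
tcp_rot: [-0.58, -3.088, -0.0]
wrist_force: [0.6, 0.1, -0.6]
width: 0.0232
grip_force: 30.0
```

Emit:
carry_out --rows '[[[0, 0, -15], 0], [[0, 0, -40], 0], [[0, 0, -80], 0], [[0, 0, -120], 0], [[0, 0, -120], 0]]'

```text
time_s: 10.75
tcp_pos: [0.632, 0.1899, 0.1606]
tcp_rot: [0.579, 3.082, 0.004]
wrist_force: [0.8, 0.0, -2.8]
width: 0.023
grip_force: 30.0
```

Run:
```python
from h import *
np.set_printoptions(precision=4,suppress=True)
c=optics.capture('wrist');np.savez('w5.npz',**c)
o=ctrl.get_obs();M=R.from_rotvec(o['tcp_rot']).as_matrix()
print(o['tcp_pos'],o['width'])
print('expected tip',proj(c,o['tcp_pos']+M@[.1035,0,.002]))
print(optics.look_for('wrist','long_pin_tip')[:2])
cv2.imwrite('pics/w5.png',cv2.resize(c['color'][:300,130:390,::-1],None,fx=2,fy=2,interpolation=cv2.INTER_CUBIC))
print(plan(world(.14,0,.06),YAW+np.pi/2))
```

```text
[0.6309 0.1896 0.1584] 0.022799111447110703
expected tip [258.8212  75.3461]
[{'pixel': [259.8, 191.8], 'conf': 0.74}]
(array([-148.4, -253.6,   38.8]), np.float64(-22.2))
```

View pics/w5.png

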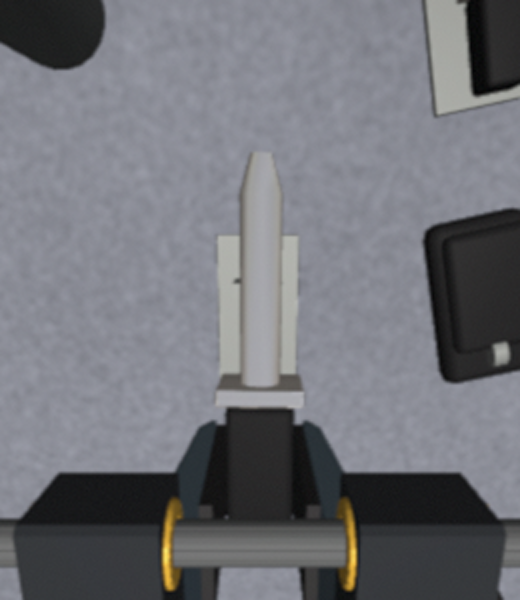

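Pin is held straight, with its tip at (261,153) in the crop, about 1 mm from where I expected it. Next is the pre-insert pose.

Emit:
carry_out --rows '[[[-148, -254, 39], -22], [[-148, -254, 39], -22], [[-148, -254, 39], -22], [[-148, -254, 39], -22], [[-148, -254, 39], -22]]'

```text
time_s: 11.48
tcp_pos: [0.675, -0.1032, 0.1155]
tcp_rot: [0.019, -3.139, -0.001]
wrist_force: [0.8, 0.6, -1.7]
width: 0.023
grip_force: 30.0
```

Emit:
carry_out --rows '[[[0, 0, 0], 0]]'

```text
time_s: 11.6
tcp_pos: [0.675, -0.1039, 0.1153]
tcp_rot: [0.015, -3.139, -0.0]
wrist_force: [-0.0, 0.5, -2.1]
width: 0.0233
grip_force: 30.0
```

Run:
```python
from h import *
np.set_printoptions(precision=4,suppress=True)
o=ctrl.get_obs();print(o['tcp_pos'],lock(o['tcp_pos']))
print(plan(world(.14,0,.002),YAW+np.pi/2))
```

```text
[ 0.675  -0.1039  0.1153] [ 0.1385 -0.0031  0.0573]
(array([-1.6,  3.1, 55.3]), np.float64(-0.4))
```

Emit:
carry_out --rows '[[[-1, 3, 20], -0.4], [[-1, 3, 40], -0.4], [[-1, 3, 55], -0.4], [[-1, 3, 55], -0.4], [[-1, 3, 55], -0.4]]'

```text
time_s: 12.22
tcp_pos: [0.6772, -0.0978, 0.0627]
tcp_rot: [-0.031, 3.141, -0.0]
wrist_force: [0.1, -0.1, -2.1]
width: 0.0227
grip_force: 30.0
```

Run:
```python
from h import *
np.set_printoptions(precision=4,suppress=True)
c=optics.capture('wrist');np.savez('w6.npz',**c)
o=ctrl.get_obs();print(o['tcp_pos'],lock(o['tcp_pos']),o['tcp_rot'],plan(world(.14,0,.002),YAW+np.pi/2))
cv2.imwrite('pics/w6.png',cv2.resize(c['color'][:200,130:390,::-1],None,fx=3,fy=3,interpolation=cv2.INTER_CUBIC))
for x in(0,-.01,-.034,-.044):print([proj(c,world(x,y,.022)).round(1) for y in(-.025,.025)])
```

```text
[ 0.6774 -0.0979  0.063 ] [0.141  0.0029 0.005 ] [-0.0311  3.1405 -0.0003] (array([ 1. , -2.9,  3. ]), np.float64(0.2))
[array([207.3,  -5.7]), array([302.9,  -5.3])]
[array([206.3, -28.6]), array([303.9, -28.2])]
[array([203.7, -87.6]), array([306.5, -87.1])]
[array([ 202.5, -114. ]), array([ 307.6, -113.6])]
```

View pics/w6.png

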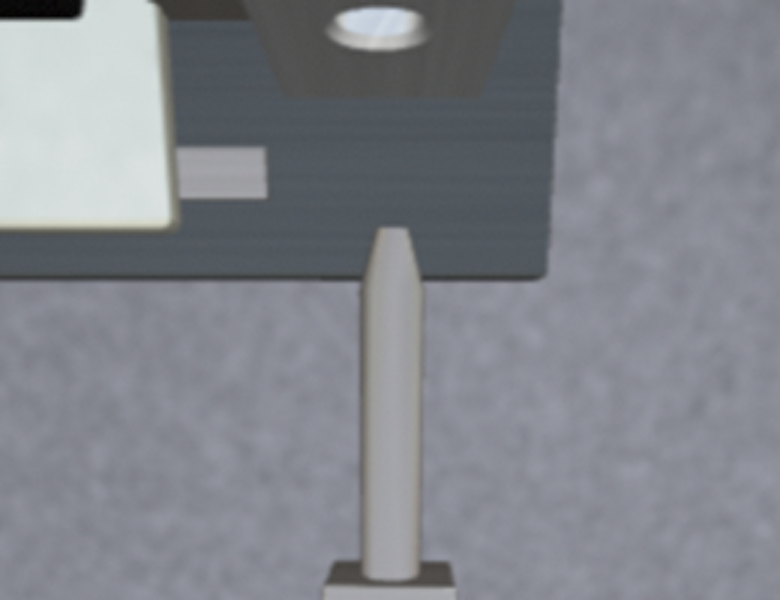

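```bash
cat >> h.py <<'E'
def at_plane(c,px,p,n):
    o,d=ray(c,px);return o+d*((p-o)@n)/(d@n)
E
python3 - <<'E'
from h import *
np.set_printoptions(precision=1,suppress=True)
c=dict(np.load('w6.npz'));o=ctrl.get_obs();M=R.from_rotvec(o['tcp_rot']).as_matrix()
im=c['color'];print(im[0:20,256].mean(1));print(im[9,234:278].mean(1))
f=lambda x,y:(130+(x+.5)/3-.5,(y+.5)/3-.5)
print('hole',lock(at_plane(c,f(378,28),LH,EX))*1e3, proj(c,LH))
tipw=o['tcp_pos']+M@[.1035,0,0]
print('tip end',lock(at_plane(c,f(393,228),tipw,EX))*1e3,'(top edge of tip, 3.5 above axis)')
print('flange joint',lock(at_z(c,f(391,578),.063))*1e3,'tcp',lock(o['tcp_pos'])*1e3)
print('tool yaw err deg',plan(LH,YAW+np.pi/2))
# fork bottom corners, plate z=.012
for p in((283,97),(480,97)):print(lock(at_z(c,f(*p),.012))*1e3)
E
```

```text
[ 75.7  84.3 133.3 196.3 209.7 208.  208.  210.7 214.3 216.3 216.7 212.7
 203.  200.7 200.  190.3 144.7  93.7  78.   79.3]
[ 79.   78.3  79.3  80.7  91.3 105.3 115.7 124.  134.7 153.3 177.  198.7
 209.  212.  211.7 211.  210.7 209.  209.  208.7 208.7 212.3 216.3 216.3
 213.7 211.7 210.7 212.  214.3 215.7 213.  203.3 191.7 173.  148.7 128.3
 111.   97.3  89.7  84.7  82.   82.3  83.3  81. ]
hole [-0.  -0.   2.1] [255.7  10.3]
tip end [37.5  3.1  9.3] (top edge of tip, 3.5 above axis)
flange joint [112.9   3.1   5. ] tcp [141.    2.9   5. ]
tool yaw err deg (array([141. ,  -2.3,   4.9]), np.float64(0.2))
[ -0.4 -25.  -46. ]
[ -0.6  25.5 -46. ]
```

The hole is at (378,28) and the tip at (393,228). The pin sits about 3 mm too far in +y and about 3.5 mm too high, so I correct that and move closer.

Emit:
carry_out --rows '[[[0, -3, 3.3], 0.2], [[10, -3, 3.3], 0.2], [[22, -3, 3.3], 0.2], [[22, -3, 3.3], 0.2], [[22, -3, 3.3], 0.2]]'

```text
time_s: 12.9
tcp_pos: [0.655, -0.1015, 0.0593]
tcp_rot: [-0.025, 3.141, -0.0]
wrist_force: [-0.3, -0.3, -1.5]
width: 0.0232
grip_force: 30.0
```

Run:
```python
from h import *
np.set_printoptions(precision=4,suppress=True)
c=optics.capture('wrist');np.savez('w7.npz',**c)
o=ctrl.get_obs();print(lock(o['tcp_pos'])*1e3,plan(world(.12,0,.002),YAW+np.pi/2),proj(c,LH))
cv2.imwrite('pics/w7.png',cv2.resize(c['color'][:200,130:390,::-1],None,fx=3,fy=3,interpolation=cv2.INTER_CUBIC))
```

```text
[118.8193  -0.3183   1.2859] (array([-1.2,  0.3, -0.7]), np.float64(0.0)) [260.3037  49.894 ]
```

View pics/w7.png

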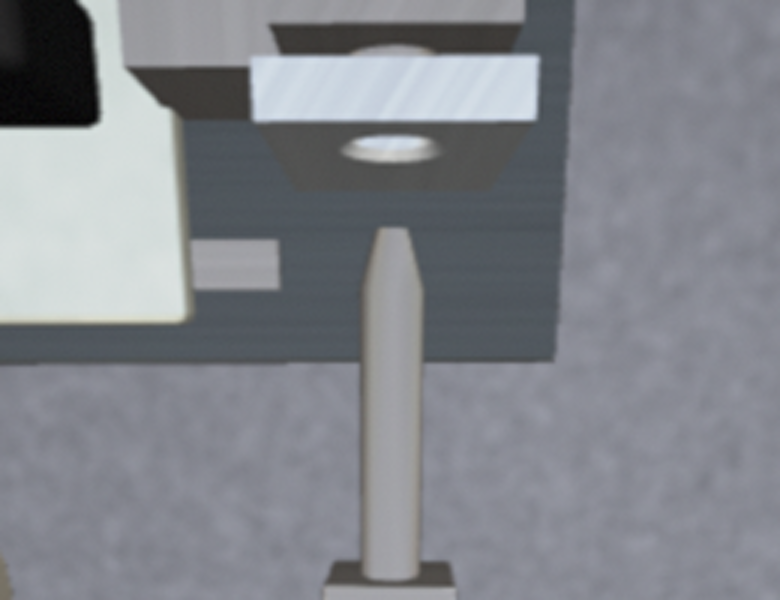

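Run:
```python
from h import *
np.set_printoptions(precision=1,suppress=True)
c=dict(np.load('w7.npz'));o=ctrl.get_obs();M=R.from_rotvec(o['tcp_rot']).as_matrix()
f=lambda x,y:((x+.5)/3+129.5,(y+.5)/3-.5)
print('hole',lock(at_plane(c,f(391,149),LH,EX))*1e3)
tipw=o['tcp_pos']+M@[.1035,0,0]
print('tip top',lock(at_plane(c,f(393,228),tipw,EX))*1e3)
for y in (60,55,123,120):print(lock(at_z(c,f(395,y),.08))*1e3,end=' ')
print('flange top edge', lock(at_plane(c,f(391,563),o['tcp_pos']+M@[.0285,0,0],EX))*1e3,lock(at_plane(c,f(391,585),o['tcp_pos']+M@[.0225,0,0],EX))*1e3)
```

```text
hole [ 0.  -0.2  1.5]
tip top [15.3  0.2  5.6]
[-9.7  0.5 22. ] [-10.4   0.5  22. ] [ 0.2  0.5 22. ] [-0.3  0.5 22. ] flange top edge [ 90.3  -0.1 -10. ] [ 96.3  -0.1 -10.9]
```

Emit:
carry_out --rows '[[[10, 0, 0.5], 0], [[20, 0, 0.5], 0], [[28, 0, 0.5], 0], [[36, 0, 0.5], 0], [[44, 0, 0.5], 0]]'

```text
time_s: 13.58
tcp_pos: [0.6105, -0.1022, 0.0586]
tcp_rot: [-0.025, 3.141, -0.0]
wrist_force: [0.5, 0.3, -1.0]
width: 0.0234
grip_force: 30.0
```

Emit:
carry_out --rows '[[[8, 0, 0], 0], [[16, 0, 0], 0], [[24, 0, 0], 0], [[32, 0, 0], 0], [[36, 0, 0], 0]]'

```text
time_s: 14.2
tcp_pos: [0.5744, -0.1027, 0.0586]
tcp_rot: [0.025, -3.141, -0.0]
wrist_force: [-0.3, -0.9, -1.3]
width: 0.0232
grip_force: 30.0
```

Run:
```python
from h import *
np.set_printoptions(precision=4,suppress=True)
c=optics.capture('wrist')
o=ctrl.get_obs();print(lock(o['tcp_pos'])*1e3,o['wrist_force'],plan(world(.0285,0,.002),YAW+np.pi/2))
cv2.imwrite('pics/w8.png',cv2.resize(c['color'][:280,130:390,::-1],None,fx=2,fy=2,interpolation=cv2.INTER_CUBIC))
```

```text
[37.7596 -0.2532  0.5032] [-0.3562 -0.7269 -1.0134] (array([ 9.3,  0.3, -1.5]), np.float64(0.0))
```

View pics/w8.png

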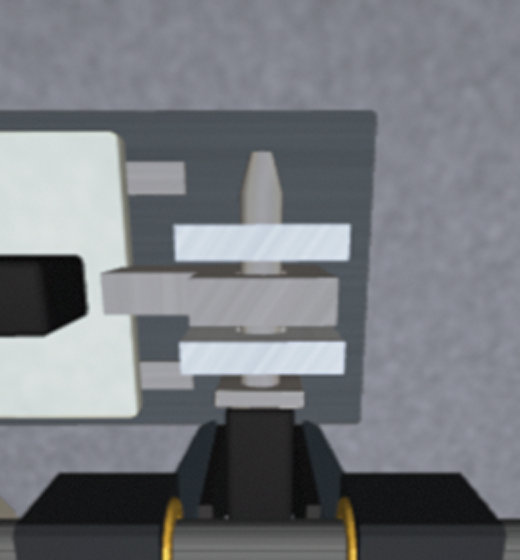

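The pin is through both cheeks and the tongue with no extra force. The tip shows at (261,153), and about 9 mm remain between flange and cheek.

Emit:
carry_out --rows '[[[4, 0, 0], 0], [[8, 0, 0], 0], [[9.5, 0, 0], 0], [[9.5, 0, 0], 0]]'

```text
time_s: 14.75
tcp_pos: [0.5653, -0.1029, 0.0585]
tcp_rot: [0.025, -3.141, -0.0]
wrist_force: [-0.5, 0.4, -1.3]
width: 0.0232
grip_force: 30.0
```

Emit:
carry_out --rows '[[[0.7, 0, 0], 0], [[1.4, 0, 0], 0], [[1.4, 0, 0], 0]]'

```text
time_s: 15.12
tcp_pos: [0.5652, -0.1029, 0.0589]
tcp_rot: [-0.025, 3.139, -0.0]
wrist_force: [6.3, 1.2, -3.8]
width: 0.0231
grip_force: 30.0
```

Emit:
carry_out --rows '[[[0, 0, 0], 0], [[0, 0, 0], 0], [[0, 0, 0], 0], [[0, 0, 0], 0]]' --grip 0.45

```text
time_s: 15.62
tcp_pos: [0.5639, -0.1029, 0.0585]
tcp_rot: [0.025, -3.141, -0.0]
wrist_force: [0.1, 0.4, -0.6]
width: 0.0499
grip_force: 0.0
```

Emit:
carry_out --rows '[[[0, 0, -10], 0], [[0, 0, -30], 0], [[0, 0, -70], 0], [[0, 0, -120], 0], [[0, 0, -120], 0]]'

```text
time_s: 16.25
tcp_pos: [0.5665, -0.1034, 0.1838]
tcp_rot: [-0.025, 3.134, -0.003]
wrist_force: [0.1, -0.4, -0.1]
width: 0.05
grip_force: 0.0
```

Run:
```python
from h import *
np.set_printoptions(precision=4,suppress=True)
c=optics.capture('wrist')
o=ctrl.get_obs();print(lock(o['tcp_pos'])*1e3,o['wrist_force'],o['width'])
cv2.imwrite('pics/w9.png',cv2.resize(c['color'][:260,130:390,::-1],None,fx=2.3,fy=2.3,interpolation=cv2.INTER_CUBIC))
```

```text
[ 28.8278  -0.5606 123.5073] [-0.4507  0.6163 -0.2917] 0.05008561921592812
```

View pics/w9.png

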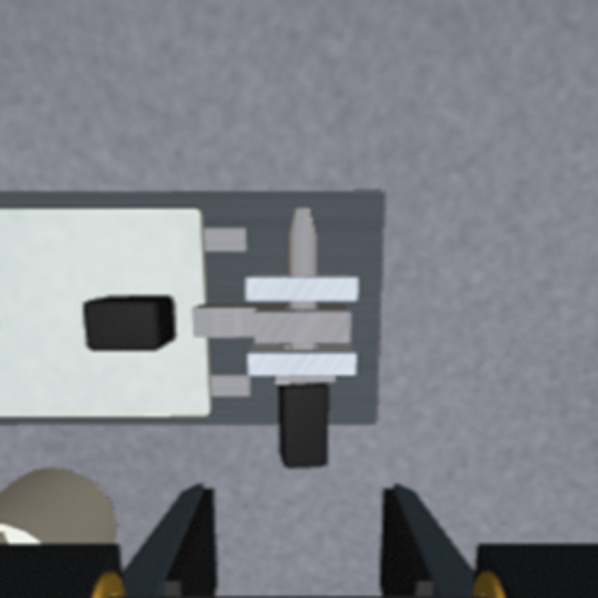

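The pin is home: the flange lies against the cheek at (305,378), the tip shows at (302,210), and the gripper is clear.

```bash
python3 -c "
from rig import ctrl
print(ctrl.sign_off())"
```

```text
the job is handed in; nothing more can be done
None
```

The sledge is lined up and the long pin is fully home through fork and tongue, with the gripper clear; I handed the job in at about 16 s, but the sign-off returned no verdict.

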